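Put the bench tools back in the foam

TASK

The shift at the harness tester is over: put the four loose hand tools (blue pliers, red cutters, long red screwdriver, short yellow screwdriver) back into the foam tool carrier. Each tool goes into the cut-out with its own outline and length, lying flat and fully down on the white floor, handle at the handle end. Leave the roll of amber tape where it is.

Things in the scene. Friction and masses are not known exactly. Their poses are not given: they have to be found in the camera images.
- pliers_blue: Long-nose pliers with blue handles, lying flat, 51 mm wide (x) by 155 mm long (y), 13 mm thick. Origin: centre of the underside of that outline. +y to the handle ends, -y to the jaw tips, z up. Across both handles, from y = -5 to +30 mm, it measures 50 mm: grasp it there with the fingers closing along x, about y = +12 mm. Jaws at most 30 mm wide. About 130 g.
- cutters_red: Flush cutters with red handles, lying flat, 51 mm wide (x) by 117 mm long (y), 13 mm thick. Origin: centre of the underside of that outline. +y to the handle ends, -y to the jaw tips. Across both handles, from y = -12 to +20 mm, it measures 50 mm: grasp it there along x, about y = +3 mm. Jaws at most 30 mm wide. About 90 g.
- driver_long (a point): The long screwdriver, red handle and steel shaft, lying along its y, 167 mm long, handle 23 mm thick. This point: on its axis at the middle of its length (11.5 mm above the surface it lies on). +y to the handle end, -y to the tip. Handle from y = -6 to +83 mm: grasp it across, along x, about y = +12 mm. The shaft is thin. It can roll. About 60 g.
- driver_short (a point): The short screwdriver, yellow handle and steel shaft, lying along its y, 137 mm long, handle 19 mm thick. This point: on its axis at the middle of its length (9.5 mm above the surface it lies on). +y to the handle end, -y to the tip. Handle from y = -6 to +68 mm: grasp it across, along x, about y = +12 mm. The shaft is thin. It can roll. About 45 g.
- insert_pliers: Fixed dark foam insert, 84 (x) by 192 mm (y), one of four at 85 mm pitch in any order. Origin: centre of underside, 3 mm over the worktop; +y to the handle end. White floor at z = 5, foam top 19 mm. Cut-out for the pliers: handles 64 mm wide, up to y = +80; jaws 42, then 32 mm, down to y = -85. Seat: origin on origin, axes alike, 7 mm play. Finger channel: see insert_cutters.
- insert_cutters: Fixed dark foam insert, 84 (x) by 192 mm (y), one of four at 85 mm pitch in any order. Origin: centre of underside, 3 mm over the worktop; +y to the handle end. White floor at z = 5, foam top 19 mm. Cut-out for the cutters: handles 64 mm wide up to y = +71, jaws 42 mm to y = -57; seat: origin at y = +9, axes alike. On all inserts a finger channel, open to the floor, runs across, y = -14 to +38.
- insert_driver_long: Fixed dark foam insert, 84 (x) by 192 mm (y), one of four at 85 mm pitch in any order. Origin: centre of underside, 3 mm over the worktop; +y to the handle end. White floor at z = 5, foam top 19 mm. Cut-out for the red screwdriver: handle 38 mm wide, up to y = +91; shaft slot 16 mm, down to y = -91. Seat: its point over this origin, axes alike, 7 mm play. Finger channel: see insert_cutters.
- insert_driver_short: Fixed dark foam insert, 84 (x) by 192 mm (y), one of four at 85 mm pitch in any order. Origin: centre of underside, 3 mm over the worktop; +y to the handle end. White floor at z = 5, foam top 19 mm. Cut-out for the yellow screwdriver: handle 34 mm wide, up to y = +76; shaft slot 16 mm, down to y = -76. Seat: its point over this origin, axes alike, 7 mm play. Finger channel: see insert_cutters.
- tape_amber: Flat roll of amber tape, 60 mm across, 12 mm high, lying among the tools; it has no place in the carrier and stays where it is. Origin: centre of its underside.

How it is judged:
By the outcome, as a careful person would: the job done as asked, in the order asked, and still so for the second after the job is handed in, with the robot touching nothing.
It also fails if it takes over 93 s, if anything falls off the work surface, if the arm or the gripper's body presses on something with over 40 N, if the wrist force passes 120 N, or if a joint passes its speed limit or range.

ROBOT

A 7-joint arm with a two-finger parallel gripper is mounted at the origin on a cart in front of the work surface, level with it; the furniture and walls round the work are solid. World frame = base frame: x ahead of the robot, y to its left, z up, the work surface at z = 0. Lengths are in m, angles in rad, forces in N, time in s.
With the tool pointing down it reaches from about 0.4 to 0.85 m from the base axis. Payload 10.4 kg.
Tool frame: the origin (TCP) lies on the centre line of the jaws, within the pads' length; the fingertips stand r.finger_overhang ahead of it and the grasp point (between the pads) lies 5 mm behind it (r.finger_overhang is the distance from the TCP to the fingertips, in m); z points along the fingers, y is the line along which they close (so a half turn about z gives the same grasp; the last joint's range is limited). The gripper opens to 87 mm and grips with 3 to 60 N. Pads are 19 mm wide; open, the fingers measure 117 mm over their backs; the gripper's body (75 mm by 190 mm) begins 51 mm behind the grasp point.
Start: joints at [-1.222, 0.332, -0.065, 1.46, 0.022, 1.35, -0.088], TCP at [0.227, 0.582, 0.237] pointing down, gripper open.
Joint ranges: [-2.6, 2.6], [-0.5, 2.12], [-1.47, 1.34], [0.16, 2.42], [-1.27, 4.41], [0.06, 2.06], [-2.6, 2.6]. Speed limits (rad/s): [2.22, 2.22, 2.79, 2.79, 3.14, 3.14, 3.14].

INTERFACE

Orientations are given as a unit quaternion [x, y, z, w].
In Python, from bench import read_state, viewer, r gives the robot as it stands.
- The arm moves only by the tool carry_out, never from a script. Its argument "moves" is a list of rows, each a list of 6 numbers: the shift along the tool's x, y, z in units of 40 mm (1.0 is 40 mm), then the turn, a rotation vector about the tool's x, y, z in units of 8 degrees (1.0 is 8 degrees). A call has 1 to 20 rows; each row shifts and turns the commanded pose from where the row before left it, along the tool's axes as they then stand; what a row does not reach is not made up. A row lasts 1/8 s, in which the tool goes at most 62.5 mm and 10.7 degrees, less where a joint would pass 70% of its speed; a pose out of reach is approached as far as the arm can. A call is refused whole if a number of a shift passes 1 or a number of a turn 1, either way. A call with a gripper value outside its range is refused whole. "fingers" is the finger opening in mm, from 0 to 87, set as the call begins (left out, the last holds). The fingers move at their own pace and stop on an object; "force" is the grip in N (left out, the last holds). Time passes only in rows, so rows that do not move let the fingers close. It gives the time, the measured TCP pose, the force, the opening and the grip force at its end, in the units of the state.
- read_state(): the state, without advancing time (a new reading comes with each control period).
- viewer.camera(name): name is "side" or "top" or "wrist"; returns a dict with "pixels" (384x512x3 uint8, red, green, blue), "range_z" (384x512 float32, m along the optical axis (not along the pixel's ray), 0 where there is no reading), "fx", "fy", "cx", "cy" (pixels), "xyz" and "orientation" of the camera in the world. Camera axes: x right, y down, z forward; pixel columns grow to the right and rows downward; lengths in m; the calibration is good to about 2 mm. A picture is of the moment at which its call begins.
- r.close_job(): hands the job in; it is judged then, once.
The state is a dict: "time": time; "joint_positions": joint angles; "joint_vel": joint speeds; "joint_torque": joint torques, N m; "ee_pos": TCP position; "eef_rot": TCP orientation; "ft_force": force on the tool from outside, world axes, zero at the start; "torque": the same for the moment, N m; "width": finger opening in m; "grip_force": force on a finger pad.
Only numpy, scipy, OpenCV 4.12 (cv2) and the standard library are available. Lean on these libraries where they do the work, as an engineer would, in place of code of your own. Each camera call takes 0.05 s, during which the arm holds its last target. There are 200 camera calls.

## Working session

There is one attempt and no reset: what is moved stays moved. The work goes in short steps, Python scripts to look and compute and a tool call to move; the robot and the scene stay as the last step left them, time stands still between calls to the robot, and variables do not carry over. Pictures are saved under pics/ and viewed, at most 17 in all, crops included, and the job is handed in when it is done.

Besides the shell and the picture viewer there is one more tool, called after "Request:" by a JSON object that holds its "method" and its "body", one argument or row to a line. carry_out: Moves the arm, as the interface text tells. Its arguments: {"type":"object","properties":{"moves":{"type":"array","items":{"type":"array","items":{"type":"number"}}},"fingers":{"type":"number"},"force":{"type":"number"}},"required":["moves"]}

```bash
mkdir -p pics; python3 - <<'E'
from bench import read_state, viewer, r
import cv2,numpy as np
s=read_state();print({k:np.round(v,3) for k,v in s.items()}, r.finger_overhang)
for n in("top","side"):
    c=viewer.camera(n);np.savez(f"{n}0.npz",**c)
    cv2.imwrite(f"pics/{n}0.png",c["pixels"][...,::-1])
    print(n,{k:np.round(v,4) for k,v in c.items() if k not in("pixels","range_z")})
E
ls
```

```text
{'time': np.float64(0.0), 'joint_positions': array([-1.222,  0.333, -0.065,  1.461,  0.022,  1.35 , -0.089]), 'joint_vel': array([ 0.001, -0.002, -0.001, -0.   , -0.   , -0.   ,  0.001]), 'joint_torque': array([ 1.0000e-03, -6.2324e+01,  2.5000e-02, -3.8991e+01, -6.1000e-02,
        4.0000e-02,  0.0000e+00]), 'ee_pos': array([0.227, 0.582, 0.236]), 'eef_rot': array([ 0.185,  0.983, -0.001, -0.   ]), 'ft_force': array([-0.999,  0.646, -0.509]), 'torque': array([-0.023,  0.026, -0.038]), 'grip_force': np.float64(0.0), 'width': np.float64(0.087)} 0.014
top {'fx': np.float64(440.2912), 'fy': np.float64(440.2912), 'cx': np.float64(256.5222), 'cy': np.float64(181.1308), 'xyz': array([0.4342, 0.0105, 1.0777]), 'orientation': array([ 0.7114, -0.6993,  0.0532, -0.0453])}
side {'fx': np.float64(476.1378), 'fy': np.float64(476.1378), 'cx': np.float64(252.1872), 'cy': np.float64(193.242), 'xyz': array([0.3909, 0.7801, 0.6472]), 'orientation': array([-0.1054,  0.8889, -0.4432,  0.0481])}
pics
side0.npz
top0.npz
```

View pics/top0.png

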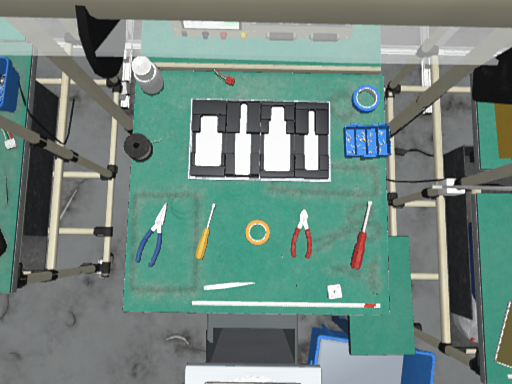

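View pics/side0.png

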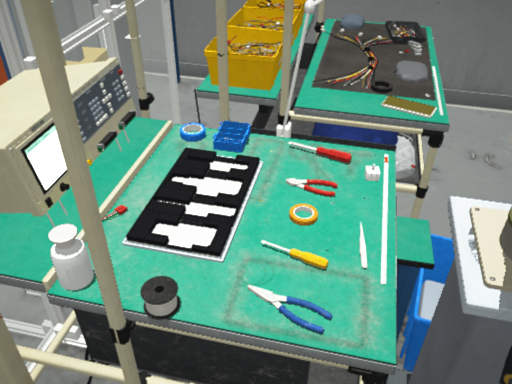

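The top view shows the carrier at about (190-330, 100-180) with handle ends towards the bottom. The inserts, left to right, look like cutters (208), long driver (243), pliers (278) and short driver (310). The tools lie below it, left to right: pliers (152,235), yellow driver (205,232), tape (258,232), cutters (302,234) and red driver (362,236). Next I measure them.

```bash
cat > h.py <<'E'
import numpy as np,cv2
from scipy.spatial.transform import Rotation as R
def ray(c,uv,z):
    uv=np.atleast_2d(uv).astype(float)
    d=np.c_[(uv[:,0]-c["cx"])/c["fx"],(uv[:,1]-c["cy"])/c["fy"],np.ones(len(uv))]
    d=R.from_quat(c["orientation"]).apply(d)
    return c["xyz"]+d*((z-c["xyz"][2])/d[:,2])[:,None]
def proj(c,p):
    q=R.from_quat(c["orientation"]).inv().apply(np.atleast_2d(p)-c["xyz"])
    return np.c_[q[:,0]/q[:,2]*c["fx"]+c["cx"],q[:,1]/q[:,2]*c["fy"]+c["cy"]]
def blob(mask,amin=20):
    n,l,s,ce=cv2.connectedComponentsWithStats(mask.astype(np.uint8),connectivity=8)
    return [(s[i],np.argwhere(l==i)[:,::-1]) for i in range(1,n) if s[i,4]>=amin]
E
python3 - <<'E'
from h import *
c=dict(np.load("top0.npz"))
im=c["pixels"];cv2.imwrite("pics/zoom0.png",cv2.resize(im[90:280,125:385,::-1],None,fx=3,fy=3,interpolation=cv2.INTER_CUBIC))
hsv=cv2.cvtColor(im,cv2.COLOR_RGB2HSV);H,S,V=[hsv[...,i].astype(int) for i in range(3)]
b=np.zeros(H.shape,bool);b[95:280,125:385]=1
g=(H>70)&(H<95)&(S>90)
for nm,m,z in(("white",b&(S<40)&(V>180),.008),("nongreen",b&~g,.006)):
    for s,p in blob(m,60):
        w=ray(c,p,z);mr=cv2.minAreaRect(w[:,:2].astype(np.float32)*1000)
        print(nm,s,np.round(mr[0]),np.round(mr[1]),round(mr[2],1))
r0=c["range_z"];print("depth",r0[140,208],r0[220,180],r0[105,195])
print(proj(c,[.227,.582,.236]), proj(c,[.5,0,0]))
E
```

```text
white [188  98 143  84 626] [690.  -6.] [351. 205.] 89.8
white [235 104  16  71 824] [691.  36.] [178.  37.] 1.0
white [ 264  107   26   64 1352] [693. -48.] [161.  62.] 0.8
white [304 111  14  59 597] [ 691. -133.] [148.  32.] 0.1
white [ 195  116   27   50 1129] [685. 121.] [124.  64.] 1.1
white [363 201   9  31  80] [ 504. -270.] [ 9. 76.] 78.1
white [151 203  15  30 187] [493. 235.] [23. 72.] 78.5
white [298 209  11  20 138] [ 495. -114.] [46. 24.] 1.0
nongreen [ 125   95   37  171 1404] [590. 278.] [421.  89.] 3.3
nongreen [  187    95   198   185 18233] [583. -73.] [490. 458.] 89.7
nongreen [132 184  74  53 924] [540. 231.] [105. 204.] 31.9
nongreen [129 202  39  78 768] [437. 261.] [ 68. 192.] 83.1
nongreen [190 203  26  77 789] [440. 138.] [ 48. 187.] 80.4
nongreen [291 209  25  50 492] [ 459. -115.] [118.  58.] 0.3
nongreen [245 219  26  27 358] [461.  -4.] [61. 62.] 72.6
depth 1.0930876 1.0728176 1.089709
[[-65.9477016  353.04806296]] [[255.80913326 215.81751787]]
```

View pics/zoom0.png

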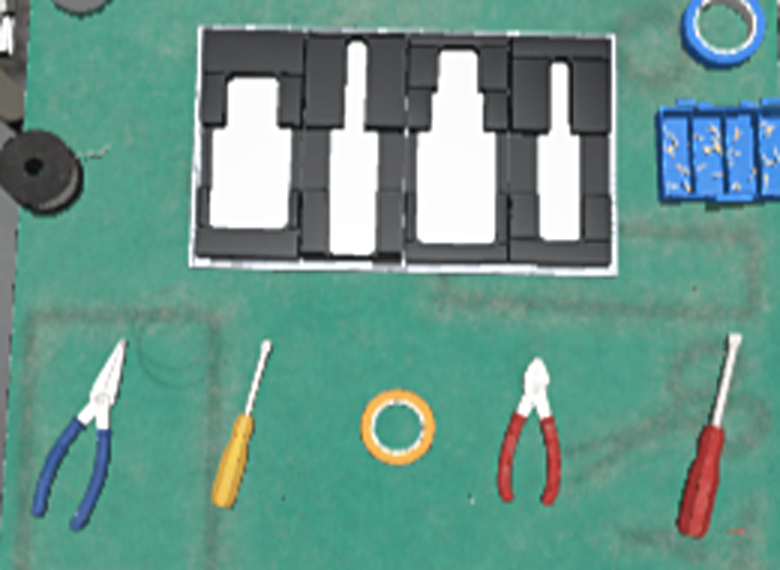

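The zoom confirms the order and the handle ends at the bottom. Pliers: tip (123,342), handle ends (40,515) and (78,525). Yellow driver: (267,343) to (225,505). Cutters: tip (537,360), ends (507,500) and (551,502). Red driver: (735,337) to (692,533).

```bash
cat >> h.py <<'E'
def aim(p,oxang,cmd=None):
    """remaining move in tool units to TCP p with tool y along world angle oxang (deg, mod 180)"""
    from bench import read_state
    s=read_state();Q=R.from_quat(s["eef_rot"]);P=s["ee_pos"]
    d=Q.inv().apply(np.array(p)-P)/.04
    ty=Q.apply([0,1,0]);a=np.degrees(np.arctan2(ty[1],ty[0]))
    t=(oxang-a+90)%180-90
    print("t",round(s["time"],2),"pos",np.round(P,4),"yaw",round(a,1),"units",np.round(d,2),"turn z",round(-t/8,2),"F",np.round(s["ft_force"],1),"w",round(s["width"],4),"tilt",np.round(Q.apply([0,0,1]),3))
E
python3 - <<'E'
from h import *
c=dict(np.load("top0.npz"))
T=dict(pliers=([123,342],[59,520],77.5,.006,12),cutters=([537,360],[529,501],58.5,.006,3),long=([735,337],[692,533],83.5,.0115,12),short=([267,343],[225,505],68.5,.0095,12))
for n,(t,h,half,z,g) in T.items():
    a,b=ray(c,np.array([t,h])/3+[125,90],z)
    u=(b-a)/np.linalg.norm(b-a);o=(a+b)/2
    print(n,"len",round(np.linalg.norm(b-a),3),"o",np.round(o,3),"grasp",np.round(o+u*g/1000,3),"yang",np.round(np.degrees(np.arctan2(u[1],u[0])),1),"xang",np.round(np.degrees(np.arctan2(u[1],u[0]))-90,1)%180)
for n in("top","side"):
    c=dict(np.load(n+"0.npz"));v,u=np.mgrid[0:384:3,0:512:3];Z=c["range_z"][::3,::3]
    k=Z>0;d=np.c_[(u[k]-c["cx"])/c["fx"],(v[k]-c["cy"])/c["fy"],np.ones(k.sum())]*Z[k][:,None]
    w=R.from_quat(c["orientation"]).apply(d)+c["xyz"]
    w=w[(w[:,2]>.04)&(w[:,0]<1)&(w[:,0]>0.1)&(abs(w[:,1])<.8)]
    key,cnt=np.unique(np.round(w[:,:2]/.1).astype(int),axis=0,return_counts=True)
    print(n,[(tuple(k/10),round(w[(np.round(w[:,:2]/.1)==k).all(1),2].max(),2)) for k,m in zip(key,cnt) if m>2])
E
python3 -c "
from h import aim
aim([.435,.26,.12],75)"
```

```text
pliers len 0.15 o [0.453 0.241 0.006] grasp [0.442 0.245 0.006] yang 162.7 xang 72.7
cutters len 0.113 o [ 0.459 -0.114  0.006] grasp [ 0.456 -0.114  0.006] yang 176.8 xang 86.8
long len 0.161 o [ 0.458 -0.259  0.012] grasp [ 0.447 -0.256  0.012] yang 166.6 xang 76.6
short len 0.133 o [0.461 0.117 0.01 ] grasp [0.449 0.12  0.01 ] yang 167.2 xang 77.2
top [((np.float64(0.5), np.float64(-0.5)), np.float64(0.23)), ((np.float64(0.5), np.float64(-0.1)), np.float64(0.97)), ((np.float64(0.5), np.float64(0.0)), np.float64(0.97)), ((np.float64(0.5), np.float64(0.1)), np.float64(0.97)), ((np.float64(0.6), np.float64(-0.5)), np.float64(0.2)), ((np.float64(0.6), np.float64(0.3)), np.float64(0.04)), ((np.float64(0.7), np.float64(-0.6)), np.float64(0.08)), ((np.float64(0.7), np.float64(-0.3)), np.float64(0.42)), ((np.float64(0.7), np.float64(0.3)), np.float64(0.42)), ((np.float64(0.7), np.float64(0.6)), np.float64(0.15)), ((np.float64(0.8), np.float64(-0.6)), np.float64(0.08)), ((np.float64(0.8), np.float64(0.2)), np.float64(0.11)), ((np.float64(0.8), np.float64(0.3)), np.float64(0.11)), ((np.floa
[... 1241 characters left out ...]
 ((np.float64(0.9), np.float64(-0.1)), np.float64(0.22)), ((np.float64(0.9), np.float64(0.0)), np.float64(0.22)), ((np.float64(0.9), np.float64(0.1)), np.float64(0.22)), ((np.float64(0.9), np.float64(0.2)), np.float64(0.21)), ((np.float64(0.9), np.float64(0.3)), np.float64(0.11)), ((np.float64(1.0), np.float64(-0.2)), np.float64(0.22)), ((np.float64(1.0), np.float64(-0.1)), np.float64(0.22)), ((np.float64(1.0), np.float64(0.0)), np.float64(0.22)), ((np.float64(1.0), np.float64(0.1)), np.float64(0.22)), ((np.float64(1.0), np.float64(0.2)), np.float64(0.22))]
t 0.1 pos [0.2269 0.582  0.2359] yaw 68.7 units [-7.77 -5.61  2.9 ] turn z -0.79 F [ 0.5 -0.   0.1] w 0.0871 tilt [-0.    -0.001 -1.   ]
```

Request:
{"method": "carry_out", "body": {
  "moves": [
    [-0.78,-0.56,0.15,0,0,-0.1],
    [-0.78,-0.56,0.15,0,0,-0.1],
    [-0.78,-0.56,0.15,0,0,-0.1],
    [-0.78,-0.56,0.15,0,0,-0.1],
    [-0.78,-0.56,0.15,0,0,-0.1],
    [-0.78,-0.56,0.15,0,0,0],
    [-0.78,-0.56,0.15,0,0,0],
    [-0.78,-0.56,0.15,0,0,0],
    [-0.78,-0.56,0.15,0,0,0],
    [-0.78,-0.56,0.15,0,0,0],
    [0,0,0,0,0,0],
    [0,0,0,0,0,0]
  ],
  "fingers": 80,
  "force": 25
}}

```text
time: 1.6
ee_pos: [0.4513, 0.2716, 0.1764]
eef_rot: [0.15, 0.989, 0.0, -0.0]
ft_force: [-0.1, 0.1, 1.5]
width: 0.0802
grip_force: 0.0
```

```bash
python3 - <<'E'
from h import *
from bench import viewer
c=viewer.camera("wrist");np.savez("w1.npz",**c);cv2.imwrite("pics/w1.png",c["pixels"][...,::-1])
print(c["fx"],c["xyz"],c["orientation"])
aim([.442,.245,.12],72.7)
c=dict(np.load("top0.npz"));
for n in("top","side"):
    c=dict(np.load(n+"0.npz"));v,u=np.mgrid[0:384,0:512];Z=c["range_z"]
    k=Z>0;d=np.c_[(u[k]-c["cx"])/c["fx"],(v[k]-c["cy"])/c["fy"],np.ones(k.sum())]*Z[k][:,None]
    w=R.from_quat(c["orientation"]).apply(d)+c["xyz"]
    for s in(-.3,.3):
        m=w[(w[:,2]>.14)&(w[:,2]<.4)&(abs(w[:,0]-.7)<.08)&(abs(w[:,1]-s)<.08)]
        if len(m): print(n,s,len(m),m.min(0).round(3),m.max(0).round(3))
E
```

```text
306.33175685401136 [0.37066131 0.29605644 0.32424166] [0.79614742 0.58581876 0.08977261 0.12209239]
t 1.65 pos [0.4511 0.272  0.1765] yaw 72.8 units [ 0.02 -0.71  1.41] turn z 0.01 F [-0.   0.6 -0.1] w 0.0798 tilt [-0.  0. -1.]
top -0.3 1027 [ 0.715 -0.346  0.14 ] [ 0.739 -0.323  0.4  ]
top 0.3 1005 [0.714 0.315 0.141] [0.738 0.337 0.4  ]
side -0.3 855 [ 0.714 -0.345  0.14 ] [ 0.741 -0.317  0.339]
side 0.3 3595 [0.714 0.32  0.14 ] [0.741 0.344 0.4  ]
```

View pics/w1.png

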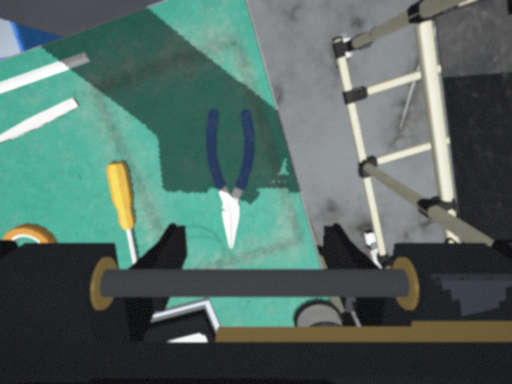

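The wrist view shows the pliers' tip at (231,247) and handle ends at (213,111) and (248,112), nearly aligned with the tool.

```bash
python3 - <<'E'
from h import *
c=dict(np.load("w1.npz"))
a,b=ray(c,[[231,247],[230.5,110]],.006);u=(b-a)/np.linalg.norm(b-a);g=(a+b)/2+u*.012
ang=np.degrees(np.arctan2(u[1],u[0]))-90
print(np.linalg.norm(b-a),g,ang)
k=ray(c,[[232,140],[209,140],[253,140]],.008);print(k)
aim([g[0],g[1],.017],ang)
E
```

```text
0.15408853790306012 [0.44182011 0.24748017 0.006     ] 71.57832634365553
[[0.40896279 0.2600915  0.008     ]
 [0.40190693 0.23744817 0.008     ]
 [0.41540501 0.28076554 0.008     ]]
t 1.65 pos [0.4511 0.272  0.1765] yaw 72.8 units [ 0.04 -0.66  3.99] turn z 0.15 F [-0.   0.6 -0.1] w 0.0798 tilt [-0.  0. -1.]
```

Request:
{"method": "carry_out", "body": {
  "moves": [
    [0.04,-0.66,0.3,0,0,0.15],
    [0,0,0.8,0,0,0],
    [0,0,0.8,0,0,0],
    [0,0,0.8,0,0,0],
    [0,0,0.7,0,0,0],
    [0,0,0.35,0,0,0],
    [0,0,0.2,0,0,0],
    [0,0,0,0,0,0]
  ]
}}

```text
time: 2.65
ee_pos: [0.4424, 0.2466, 0.0188]
eef_rot: [0.161, 0.987, 0.0, 0.0]
ft_force: [0.0, 0.6, 0.9]
width: 0.0799
grip_force: 0.0
```

Request:
{"method": "carry_out", "body": {
  "moves": [
    [0,0,0,0,0,0],
    [0,0,0,0,0,0],
    [0,0,0,0,0,0],
    [0,0,0,0,0,0],
    [0,0,0,0,0,0],
    [0,0,0,0,0,0]
  ],
  "fingers": 40,
  "force": 25
}}

```text
time: 3.4
ee_pos: [0.4423, 0.2464, 0.0186]
eef_rot: [0.161, 0.987, 0.0, -0.0]
ft_force: [0.0, 0.3, 2.4]
width: 0.0431
grip_force: 24.1
```

```bash
python3 -c "
from h import aim
aim([.679,-.0485,.12],90)"
```

```text
t 3.4 pos [0.4423 0.2464 0.0186] yaw 71.5 units [-7.95 -5.11 -2.54] turn z -2.31 F [0.  0.3 2.4] w 0.0431 tilt [-0.  0. -1.]
```

Request:
{"method": "carry_out", "body": {
  "moves": [
    [0,0,-0.3,0,0,0],
    [0,0,-0.5,0,0,0],
    [0,0,-0.6,0,0,-0.5],
    [0,0,-0.7,0,0,-0.6],
    [0,0,-0.5,0,0,-0.6],
    [0,0,0,0,0,-0.6],
    [0,0,0,0,0,0],
    [0,0,0,0,0,0]
  ]
}}

```text
time: 4.4
ee_pos: [0.4423, 0.2461, 0.1225]
eef_rot: [0.002, 1.0, -0.0, -0.0]
ft_force: [-0.1, -1.0, -1.8]
width: 0.0433
grip_force: 24.2
```

```bash
python3 - <<'E'
from h import *
from bench import viewer
aim([.679,-.0485,.12],90)
c=viewer.camera("wrist");np.savez("w2.npz",**c);d=viewer.camera("side");np.savez("s2.npz",**d)
cv2.imwrite("pics/ws2.png",np.hstack([cv2.resize(x["pixels"][...,::-1],(400,300)) for x in(c,d)]))
E
```

```text
t 4.4 pos [0.4423 0.2461 0.1225] yaw 89.8 units [-5.95 -7.34  0.06] turn z -0.03 F [-0.1 -1.  -1.8] w 0.0433 tilt [-0. -0. -1.]
```

View pics/ws2.png

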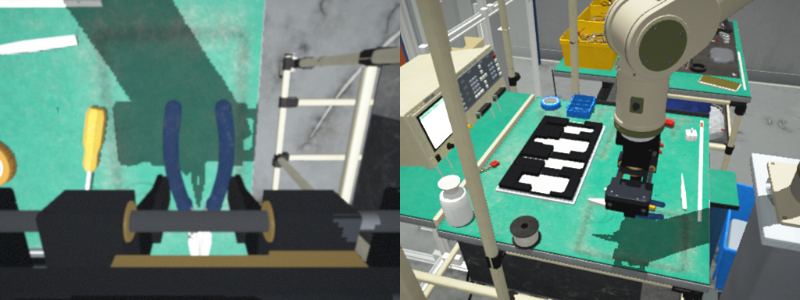

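The wrist view shows the pliers held level between the fingers, handle ends at about (175,102) and (223,102) in the half-size picture. I'll check where they sit in the grasp.

```bash
python3 - <<'E'
from h import *
c=dict(np.load("w2.npz"));print(ray(c,np.array([[174,100],[222,100],[199,233]])*1.28,.111)-[.4423,.2461,0])
E
```

```text
[[-6.68031680e-02 -1.60984599e-02  1.11000000e-01]
 [-6.66685122e-02  1.54562447e-02  1.11000000e-01]
 [ 3.65940330e-02 -5.32741489e-05  1.11000000e-01]]
```

Request:
{"method": "carry_out", "body": {
  "moves": [
    [-0.3,-0.34,0,0,0,0],
    [-0.6,-0.75,0,0,0,0],
    [-0.6,-0.75,0,0,0,0],
    [-0.6,-0.75,0,0,0,0],
    [-0.6,-0.75,0,0,0,0],
    [-0.6,-0.75,0,0,0,0],
    [-0.6,-0.75,0,0,0,0],
    [-0.6,-0.75,0,0,0,0],
    [-0.6,-0.75,0,0,0,0],
    [-0.6,-0.75,0,0,0,0],
    [-0.3,-0.25,0,0,0,0],
    [-0.3,-0.05,0,0,0,0],
    [0,0,0,0,0,0],
    [0,0,0,0,0,0]
  ]
}}

```text
time: 6.25
ee_pos: [0.6934, -0.0494, 0.1222]
eef_rot: [0.001, 1.0, 0.0, -0.0]
ft_force: [0.4, -0.1, -1.4]
width: 0.0432
grip_force: 24.2
```

```bash
python3 - <<'E'
from h import *
from bench import viewer
aim([.679,-.0485,.026],90)
c=viewer.camera("wrist");np.savez("w3.npz",**c)
cv2.imwrite("pics/w3.png",c["pixels"][...,::-1])
E
```

```text
t 6.25 pos [ 0.6934 -0.0494  0.1222] yaw 89.9 units [0.36 0.02 2.4 ] turn z -0.01 F [ 0.4 -0.1 -1.4] w 0.0432 tilt [-0.001  0.    -1.   ]
```

View pics/w3.png

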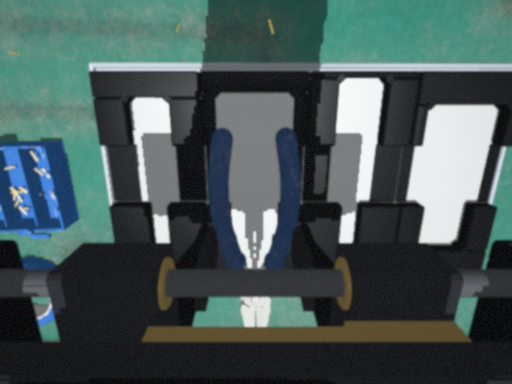

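The wrist view shows the pliers over their cut-out. The cut-out end is at row 93, columns 215 to 294, and the neighbouring cut-outs are visible.

```bash
python3 - <<'E'
from h import *
c=dict(np.load("w3.npz"))
print("plier cut end",ray(c,[[215,93],[294,93]],.022))
print("carrier corner+short/long cut ends",ray(c,[[132,98],[168,98],[335,79],[383,79]],.022), ray(c,[[92,66]],.0))
print("pliers ends",ray(c,[[220,128],[287,128]],.111))
E
```

```text
plier cut end [[ 0.60970448 -0.07972055  0.022     ]
 [ 0.60984233 -0.01863104  0.022     ]]
carrier corner+short/long cut ends [[ 0.61326789 -0.14434245  0.022     ]
 [ 0.61333114 -0.11638051  0.022     ]
 [ 0.59970566  0.01229516  0.022     ]
 [ 0.5997878   0.04894287  0.022     ]] [[ 0.58836632 -0.1825242   0.        ]]
pliers ends [[ 0.62660621 -0.0670055   0.111     ]
 [ 0.62668508 -0.03266341  0.111     ]]
```

Request:
{"method": "carry_out", "body": {
  "moves": [
    [0.38,0,0,0,0,0],
    [0,0,0.5,0,0,0],
    [0,0,0.6,0,0,0],
    [0,0,0.5,0,0,0],
    [0,0,0.3,0,0,0],
    [0,0,0.2,0,0,0],
    [0,0,0.15,0,0,0],
    [0,0,0.1,0,0,0],
    [0,0,0,0,0,0],
    [0,0,0,0,0,0]
  ]
}}

```text
time: 7.55
ee_pos: [0.6789, -0.0498, 0.029]
eef_rot: [0.001, 1.0, 0.0, 0.0]
ft_force: [0.8, -0.3, -1.2]
width: 0.043
grip_force: 24.2
```

```bash
python3 -c "
from h import aim
aim([.678,-.049,.0265],90)"
```

```text
t 7.55 pos [ 0.6789 -0.0498  0.029 ] yaw 89.9 units [0.02 0.02 0.06] turn z -0.01 F [ 0.8 -0.3 -1.2] w 0.043 tilt [ 0.001  0.    -1.   ]
```

Request:
{"method": "carry_out", "body": {
  "moves": [
    [0,0.02,0.05,0,0,0],
    [0,0,0,0,0,0]
  ]
}}

```text
time: 7.8
ee_pos: [0.6789, -0.0489, 0.0268]
eef_rot: [0.001, 1.0, 0.0, 0.0]
ft_force: [0.2, 0.0, 0.5]
width: 0.043
grip_force: 24.3
```

Request:
{"method": "carry_out", "body": {
  "moves": [
    [0,0,0,0,0,0],
    [0,0,0,0,0,0],
    [0,0,0,0,0,0],
    [0,0,-0.2,0,0,0],
    [0,0,-0.4,0,0,0],
    [0,0,-0.7,0,0,0],
    [0,0,-0.8,0,0,0],
    [0,0,-0.8,0,0,0],
    [0.5,-0.15,-0.6,0,0,0],
    [0.8,-0.25,0,0,0,0],
    [0.8,-0.25,0,0,0,0],
    [0.8,-0.25,0,0,0,0],
    [0.8,-0.25,0,0,0,0],
    [0.8,-0.25,0,0,0,0.4],
    [0.6,-0.2,0,0,0,0],
    [0.2,0,0,0,0,0],
    [0,0,0,0,0,0],
    [0,0,0,0,0,0]
  ],
  "fingers": 60
}}

```text
time: 10.05
ee_pos: [0.4671, -0.1104, 0.1668]
eef_rot: [0.028, 1.0, -0.0, 0.0]
ft_force: [0.0, 0.6, 0.2]
width: 0.06
grip_force: 0.0
```

```bash
python3 - <<'E'
from h import *
from bench import viewer
aim([.456,-.114,.018],86.8)
c=viewer.camera("wrist");np.savez("w4.npz",**c);d=viewer.camera("side");np.savez("s4.npz",**d)
cv2.imwrite("pics/ws4.png",np.hstack([c["pixels"][60:300,60:460,::-1],cv2.resize(d["pixels"][140:260,110:310,::-1],(400,240))]))
E
```

```text
t 10.05 pos [ 0.4671 -0.1104  0.1668] yaw 86.7 units [ 0.27 -0.11  3.72] turn z -0.01 F [0.  0.6 0.2] w 0.06 tilt [ 0.001 -0.    -1.   ]
```

View pics/ws4.png

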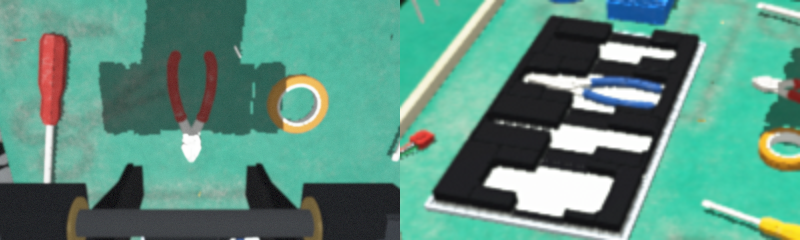

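The pliers lie in their cut-out (right half). The cutters are in the wrist crop, tip (191,161) and ends (174,52) and (210,52); the tape at (298,104) is clear of the fingers.

```bash
python3 - <<'E'
from h import *
c=dict(np.load("w4.npz"))
a,b=ray(c,np.array([[191.5,161.5],[192,51]])+60,.006);u=(b-a)/np.linalg.norm(b-a);g=(a+b)/2+u*.003
ang=np.degrees(np.arctan2(u[1],u[0]))-90
print(np.linalg.norm(b-a),g,ang)
aim([g[0],g[1],.018],ang)
e=ray(c,[[110,94],[87,105],[126,105],[388,164]],.0115);print("driver end",e[0],"tape edge",e[3])
E
```

```text
0.11740120349375804 [ 0.45626427 -0.11254952  0.006     ] 86.32623055297401
t 10.15 pos [ 0.4668 -0.1105  0.1665] yaw 86.7 units [ 0.26 -0.06  3.71] turn z 0.05 F [-0.6 -1.4 -0.4] w 0.0603 tilt [-0. -0. -1.]
driver end [ 0.37708012 -0.24205173  0.0115    ] tape edge [0.46026109 0.02541485 0.0115    ]
```

Request:
{"method": "carry_out", "body": {
  "moves": [
    [0.26,-0.06,0.4,0,0,0.05],
    [0,0,0.7,0,0,0],
    [0,0,0.7,0,0,0],
    [0,0,0.7,0,0,0],
    [0,0,0.6,0,0,0],
    [0,0,0.35,0,0,0],
    [0,0,0.23,0,0,0],
    [0,0,0,0,0,0]
  ],
  "fingers": 72
}}

```text
time: 11.15
ee_pos: [0.4556, -0.1126, 0.0192]
eef_rot: [0.032, 0.999, -0.0, -0.0]
ft_force: [-0.4, -0.6, 0.1]
width: 0.0724
grip_force: 0.0
```

Request:
{"method": "carry_out", "body": {
  "moves": [
    [0,0,0,0,0,0],
    [0,0,0,0,0,0],
    [0,0,0,0,0,0],
    [0,0,0,0,0,0],
    [0,0,0,0,0,0],
    [0,0,-0.3,0,0,-0.1],
    [0,0,-0.6,0,0,-0.1],
    [0,0,-0.7,0,0,-0.1],
    [0,0,-0.6,0,0,-0.16],
    [0,0,-0.3,0,0,0],
    [0,0,0,0,0,0],
    [0,0,0,0,0,0]
  ],
  "fingers": 35
}}

```text
time: 12.65
ee_pos: [0.4551, -0.1124, 0.1185]
eef_rot: [0.0, 1.0, 0.0, -0.001]
ft_force: [-0.4, 0.0, -0.9]
width: 0.0428
grip_force: 24.2
```

```bash
python3 - <<'E'
from h import *
from bench import viewer
aim([.678,.1215,.12],90)
c=viewer.camera("wrist");np.savez("w5.npz",**c)
cv2.imwrite("pics/w5.png",c["pixels"][60:340,60:460,::-1])
E
```

```text
t 12.65 pos [ 0.4551 -0.1124  0.1185] yaw 90.0 units [-5.57  5.85 -0.04] turn z -0.0 F [-0.4  0.  -0.9] w 0.0428 tilt [-0.001  0.    -1.   ]
```

View pics/w5.png

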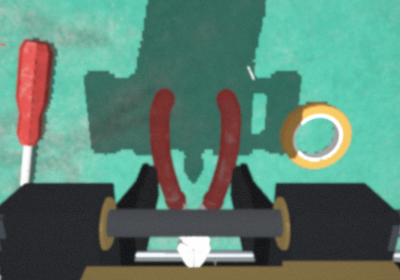

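The cutters are held, centred and level, with their ends at about (161,90) and (229,90) in the crop. Driver and tape are undisturbed.

Request:
{"method": "carry_out", "body": {
  "moves": [
    [-0.35,0.27,0,0,0,0],
    [-0.58,0.62,0,0,0,0],
    [-0.58,0.62,0,0,0,0],
    [-0.58,0.62,0,0,0,0],
    [-0.58,0.62,0,0,0,0],
    [-0.58,0.62,0,0,0,0],
    [-0.58,0.62,0,0,0,0],
    [-0.58,0.62,0,0,0,0],
    [-0.58,0.62,0,0,0,0],
    [-0.58,0.62,0,0,0,0],
    [0,0,0,0,0,0],
    [0,0,0,0,0,0],
    [0,0,0,0,0,0]
  ]
}}

```text
time: 14.32
ee_pos: [0.6783, 0.1207, 0.1191]
eef_rot: [0.001, 1.0, -0.0, -0.0]
ft_force: [0.5, 0.1, -1.0]
width: 0.0424
grip_force: 24.2
```

```bash
python3 - <<'E'
from h import *
from bench import viewer
aim([.678,.1215,.027],90)
c=viewer.camera("wrist");np.savez("w6.npz",**c)
cv2.imwrite("pics/w6.png",c["pixels"][40:340,60:460,::-1])
E
```

```text
t 14.32 pos [0.6783 0.1207 0.1191] yaw 89.9 units [0.01 0.02 2.3 ] turn z -0.01 F [ 0.5  0.1 -1. ] w 0.0424 tilt [-0. -0. -1.]
```

View pics/w6.png

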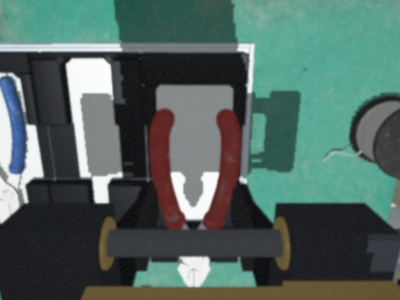

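The cutters are centred over their cut-out (crop columns 155 to 235, tool 161 to 229). Going down.

Request:
{"method": "carry_out", "body": {
  "moves": [
    [0,0,0.4,0,0,0],
    [0,0,0.6,0,0,0],
    [0,0,0.5,0,0,0],
    [0,0,0.3,0,0,0],
    [0,0,0.2,0,0,0],
    [0,0,0.15,0,0,0],
    [0,0,0.13,0,0,0],
    [0,0,0,0,0,0],
    [0,0,0,0,0,0]
  ]
}}

```text
time: 15.5
ee_pos: [0.6787, 0.1214, 0.0285]
eef_rot: [0.0, 1.0, 0.0, 0.0]
ft_force: [1.0, 1.3, -1.5]
width: 0.0426
grip_force: 24.2
```

Request:
{"method": "carry_out", "body": {
  "moves": [
    [0,0,0,0,0,0],
    [0,0,0,0,0,0],
    [0,0,0,0,0,0],
    [0,0,-0.2,0,0,0],
    [0,0,-0.4,0,0,0],
    [0,0,-0.7,0,0,0],
    [0,0,-0.8,0,0,0],
    [0,0,-0.8,0,0,0],
    [0.2,-0.4,-0.6,0,0,0],
    [0.4,-0.7,0,0,0,0],
    [0.5,-0.8,0,0,0,0],
    [0.5,-0.8,0,0,0,0],
    [0.5,-0.8,0,0,0,0],
    [0.5,-0.8,0,0,0,0],
    [0.5,-0.8,0,0,0,0],
    [0.5,-0.8,0,0,0,0],
    [0.5,-0.8,0,0,0,0],
    [0.5,-0.8,0,0,0,0],
    [0.5,-0.8,0,0,0,0],
    [0.4,-0.6,0,0,0,0]
  ],
  "fingers": 58
}}

```text
time: 18.0
ee_pos: [0.4576, -0.2362, 0.1695]
eef_rot: [0.001, 1.0, -0.0, 0.001]
ft_force: [0.7, -0.3, 0.7]
width: 0.0582
grip_force: 0.0
```

```bash
python3 -c "
from h import aim
aim([.445,-.256,.17],76.6)"
```

```text
t 18.0 pos [ 0.4576 -0.2362  0.1695] yaw 89.9 units [ 0.32 -0.49 -0.01] turn z 1.66 F [ 0.7 -0.3  0.7] w 0.0582 tilt [ 0.002 -0.    -1.   ]
```

Request:
{"method": "carry_out", "body": {
  "moves": [
    [0.2,-0.3,0,0,0,0.5],
    [0,0,0,0,0,0.6],
    [0,0,0,0,0,0.56],
    [0,0,0,0,0,0],
    [0,0,0,0,0,0]
  ]
}}

```text
time: 18.62
ee_pos: [0.4506, -0.2466, 0.1687]
eef_rot: [0.115, 0.993, 0.0, 0.0]
ft_force: [-0.5, -0.0, 0.1]
width: 0.0584
grip_force: 0.0
```

```bash
python3 - <<'E'
from h import *
from bench import viewer
aim([.445,-.256,.018],76.6)
c=viewer.camera("wrist");np.savez("w7.npz",**c);d=viewer.camera("side");np.savez("s7.npz",**d)
cv2.imwrite("pics/ws7.png",np.hstack([c["pixels"][60:300,60:460,::-1],cv2.resize(d["pixels"][140:260,110:310,::-1],(400,240))]))
E
```

```text
t 18.62 pos [ 0.4506 -0.2466  0.1687] yaw 76.8 units [ 0.09 -0.26  3.77] turn z 0.02 F [-0.5 -0.   0.1] w 0.0584 tilt [ 0.001  0.    -1.   ]
```

View pics/ws7.png

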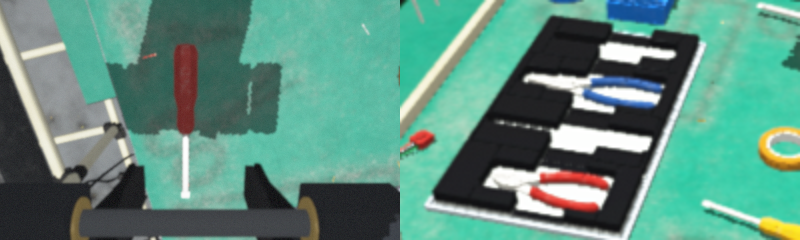

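The cutters are seated. The red driver is in the wrist crop from handle end (186,43) to tip (185,196).

```bash
python3 - <<'E'
from h import *
c=dict(np.load("w7.npz"))
a,b=ray(c,np.array([[185,196.5],[186,43.5]])+60,.0115);u=(b-a)/np.linalg.norm(b-a);g=(a+b)/2+u*.012
ang=np.degrees(np.arctan2(u[1],u[0]))-90
print(np.linalg.norm(b-a),g,ang)
aim([g[0],g[1],.0185],ang)
E
```

```text
0.1657216028955192 [ 0.44583249 -0.25519182  0.0115    ] 75.91854535861563
t 18.73 pos [ 0.4504 -0.2466  0.1684] yaw 76.8 units [ 0.06 -0.24  3.75] turn z 0.11 F [-0.8 -0.2  0.1] w 0.0578 tilt [ 0.  0. -1.]
```

Request:
{"method": "carry_out", "body": {
  "moves": [
    [0.06,-0.24,0.4,0,0,0.1],
    [0,0,0.7,0,0,0],
    [0,0,0.7,0,0,0],
    [0,0,0.7,0,0,0],
    [0,0,0.6,0,0,0],
    [0,0,0.4,0,0,0],
    [0,0,0.25,0,0,0],
    [0,0,0,0,0,0]
  ]
}}

```text
time: 19.73
ee_pos: [0.4455, -0.2555, 0.0177]
eef_rot: [0.123, 0.992, 0.0, -0.0]
ft_force: [0.4, 1.2, 0.8]
width: 0.0581
grip_force: 0.0
```

Request:
{"method": "carry_out", "body": {
  "moves": [
    [0,0,0,0,0,0],
    [0,0,0,0,0,0],
    [0,0,0,0,0,0],
    [0,0,0,0,0,0],
    [0,0,0,0,0,0],
    [0,0,0,0,0,0],
    [0,0,-0.3,0,0,0],
    [0,0,-0.6,0,0,-0.4],
    [0,0,-0.7,0,0,-0.5],
    [0,0,-0.6,0,0,-0.5],
    [0,0,-0.3,0,0,-0.36],
    [0,0,0,0,0,0],
    [0,0,0,0,0,0]
  ],
  "fingers": 10
}}

```text
time: 21.35
ee_pos: [0.4455, -0.2552, 0.1178]
eef_rot: [0.001, 1.0, 0.0, -0.0]
ft_force: [-0.1, 0.4, 0.4]
width: 0.02
grip_force: 24.9
```

```bash
python3 - <<'E'
from h import *
from bench import viewer
aim([.678,.0365,.12],90)
c=viewer.camera("wrist");np.savez("w8.npz",**c);d=viewer.camera("side");np.savez("s8.npz",**d)
cv2.imwrite("pics/ws8.png",np.hstack([c["pixels"][60:340,60:460,::-1],cv2.resize(d["pixels"][60:200,200:400,::-1],(400,280))]))
E
```

```text
t 21.35 pos [ 0.4455 -0.2552  0.1178] yaw 89.9 units [-5.8   7.3  -0.05] turn z -0.01 F [-0.1  0.4  0.4] w 0.02 tilt [-0.  0. -1.]
```

View pics/ws8.png

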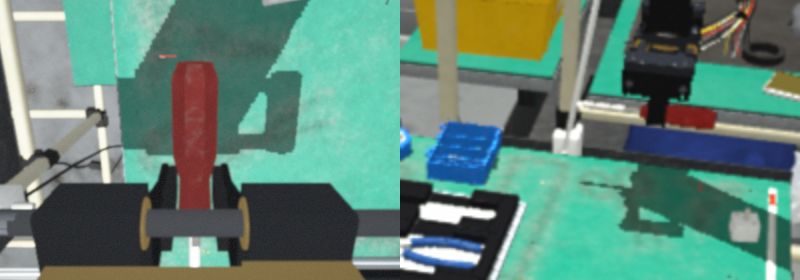

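The red driver is held level and straight; the handle end is at (195,62) in the crop.

Request:
{"method": "carry_out", "body": {
  "moves": [
    [-0.43,0.53,0,0,0,0],
    [-0.62,0.78,0,0,0,0],
    [-0.62,0.78,0,0,0,0],
    [-0.62,0.78,0,0,0,0],
    [-0.62,0.78,0,0,0,0],
    [-0.62,0.78,0,0,0,0],
    [-0.62,0.78,0,0,0,0],
    [-0.62,0.78,0,0,0,0],
    [-0.62,0.78,0,0,0,0],
    [-0.42,0.53,0,0,0,0],
    [0,0,0,0,0,0],
    [0,0,0,0,0,0],
    [0,0,0,0,0,0]
  ]
}}

```text
time: 23.08
ee_pos: [0.6779, 0.0351, 0.1181]
eef_rot: [0.001, 1.0, -0.0, -0.0]
ft_force: [0.4, 0.4, -1.6]
width: 0.0203
grip_force: 24.9
```

```bash
python3 - <<'E'
from h import *
from bench import viewer
aim([.678,.0365,.026],90)
c=viewer.camera("wrist");np.savez("w9.npz",**c)
cv2.imwrite("pics/w9.png",c["pixels"][40:340,60:460,::-1])
E
```

```text
t 23.07 pos [0.6779 0.0351 0.1181] yaw 89.9 units [-0.    0.04  2.3 ] turn z -0.02 F [ 0.4  0.4 -1.6] w 0.0203 tilt [-0. -0. -1.]
```

View pics/w9.png

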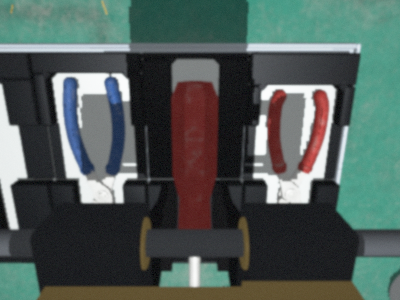

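The driver lines up with its cut-out (crop columns 171 to 219, handle 173 to 217). Pliers and cutters are visibly seated.

Request:
{"method": "carry_out", "body": {
  "moves": [
    [0,0.03,0.4,0,0,0],
    [0,0,0.6,0,0,0],
    [0,0,0.5,0,0,0],
    [0,0,0.3,0,0,0],
    [0,0,0.2,0,0,0],
    [0,0,0.15,0,0,0],
    [0,0,0.12,0,0,0],
    [0,0,0.02,0,0,0],
    [0,0,0,0,0,0]
  ]
}}

```text
time: 24.25
ee_pos: [0.6785, 0.0378, 0.0268]
eef_rot: [0.0, 1.0, 0.0, 0.0]
ft_force: [-0.2, 0.4, 0.2]
width: 0.0198
grip_force: 24.9
```

Request:
{"method": "carry_out", "body": {
  "moves": [
    [0,0,0,0,0,0],
    [0,0,0,0,0,0],
    [0,0,0,0,0,0],
    [0,0,-0.2,0,0,0],
    [0,0,-0.4,0,0,0],
    [0,0,-0.7,0,0,0],
    [0,0,-0.8,0,0,0],
    [0,0,-0.8,0,0,0],
    [0.3,0.1,-0.6,0,0,0],
    [0.7,0.25,0,0,0,0],
    [0.7,0.25,0,0,0,0],
    [0.7,0.25,0,0,0,0],
    [0.7,0.25,0,0,0,0],
    [0.7,0.25,0,0,0,0],
    [0.7,0.25,0,0,0,0.4],
    [0.7,0.25,0,0,0,0.5],
    [0.2,0.2,0,0,0,0.5],
    [0,0,0,0,0,0.2],
    [0,0,0,0,0,0],
    [0,0,0,0,0,0]
  ],
  "fingers": 40
}}

```text
time: 26.75
ee_pos: [0.4645, 0.1217, 0.1667]
eef_rot: [0.112, 0.994, -0.0, 0.0]
ft_force: [-0.1, 0.1, 1.0]
width: 0.0396
grip_force: 0.0
```

```bash
python3 - <<'E'
from h import *
from bench import viewer
aim([.449,.12,.017],77.2)
c=viewer.camera("wrist");np.savez("w10.npz",**c);d=viewer.camera("side")
cv2.imwrite("pics/ws10.png",np.hstack([c["pixels"][60:300,60:460,::-1],cv2.resize(d["pixels"][140:260,110:310,::-1],(400,240))]))
E
```

```text
t 26.75 pos [0.4645 0.1217 0.1667] yaw 77.2 units [ 0.37 -0.13  3.74] turn z -0.0 F [-0.1  0.1  1. ] w 0.0396 tilt [ 0. -0. -1.]
```

View pics/ws10.png

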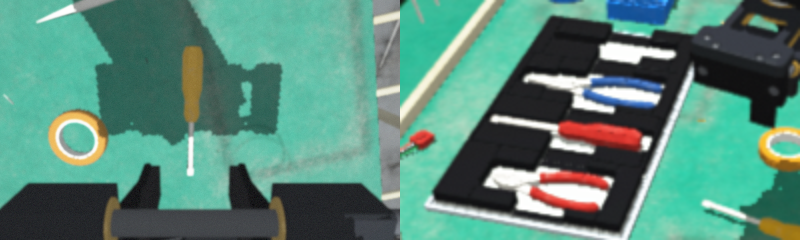

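The red driver is seated. The yellow driver is in the wrist crop from handle end (192,45) to tip (190,175).

```bash
python3 - <<'E'
from h import *
c=dict(np.load("w10.npz"))
a,b=ray(c,np.array([[190.5,175.5],[192.5,45.5]])+60,.0095);u=(b-a)/np.linalg.norm(b-a);g=(a+b)/2+u*.012
ang=np.degrees(np.arctan2(u[1],u[0]))-90
print(np.linalg.norm(b-a),g,ang)
aim([g[0],g[1],.0175],ang)
E
```

```text
0.13785130780863858 [0.44937876 0.121982   0.0095    ] 76.13970774251365
t 26.85 pos [0.4643 0.1219 0.1665] yaw 77.2 units [ 0.36 -0.08  3.73] turn z 0.13 F [-0.3  0.6  0.5] w 0.0399 tilt [-0. -0. -1.]
```

Request:
{"method": "carry_out", "body": {
  "moves": [
    [0.36,-0.08,0.4,0,0,0.13],
    [0,0,0.7,0,0,0],
    [0,0,0.7,0,0,0],
    [0,0,0.7,0,0,0],
    [0,0,0.6,0,0,0],
    [0,0,0.38,0,0,0],
    [0,0,0.25,0,0,0],
    [0,0,0,0,0,0]
  ],
  "fingers": 48
}}

```text
time: 27.85
ee_pos: [0.4492, 0.1223, 0.0171]
eef_rot: [0.121, 0.993, -0.0, -0.0]
ft_force: [0.1, 0.3, -0.4]
width: 0.0479
grip_force: 0.0
```

Request:
{"method": "carry_out", "body": {
  "moves": [
    [0,0,0,0,0,0],
    [0,0,0,0,0,0],
    [0,0,0,0,0,0],
    [0,0,0,0,0,0],
    [0,0,0,0,0,0],
    [0,0,0,0,0,0],
    [0,0,-0.3,0,0,0],
    [0,0,-0.6,0,0,-0.4],
    [0,0,-0.7,0,0,-0.4],
    [0,0,-0.6,0,0,-0.5],
    [0,0,-0.3,0,0,-0.43],
    [0,0,0,0,0,0],
    [0,0,0,0,0,0]
  ],
  "fingers": 8
}}

```text
time: 29.48
ee_pos: [0.449, 0.1223, 0.117]
eef_rot: [0.001, 1.0, -0.0, -0.0]
ft_force: [-1.0, -0.1, -0.9]
width: 0.0176
grip_force: 24.9
```

```bash
python3 -c "
from h import aim
aim([.678,-.1325,.12],90)"
```

```text
t 29.48 pos [0.449  0.1223 0.117 ] yaw 89.9 units [-5.74 -6.36 -0.08] turn z -0.01 F [-1.  -0.1 -0.9] w 0.0176 tilt [-0.001 -0.    -1.   ]
```

Request:
{"method": "carry_out", "body": {
  "moves": [
    [-0.47,-0.5,0,0,0,0],
    [-0.6,-0.67,0,0,0,0],
    [-0.6,-0.67,0,0,0,0],
    [-0.6,-0.67,0,0,0,0],
    [-0.6,-0.67,0,0,0,0],
    [-0.6,-0.67,0,0,0,0],
    [-0.6,-0.67,0,0,0,0],
    [-0.6,-0.67,0,0,0,0],
    [-0.6,-0.67,0,0,0,0],
    [-0.47,-0.5,0,0,0,0],
    [0,0,0,0,0,0],
    [0,0,0,0,0,0],
    [0,0,0,0,0,0]
  ]
}}

```text
time: 31.1
ee_pos: [0.6784, -0.1308, 0.1171]
eef_rot: [-0.0, 1.0, 0.0, -0.0]
ft_force: [-0.7, 0.4, -0.2]
width: 0.0175
grip_force: 24.9
```

```bash
python3 - <<'E'
from h import *
from bench import viewer
aim([.678,-.1325,.0255],90)
c=viewer.camera("wrist");np.savez("w11.npz",**c)
cv2.imwrite("pics/w11.png",c["pixels"][40:340,60:460,::-1])
E
```

```text
t 31.1 pos [ 0.6784 -0.1308  0.1171] yaw 90.0 units [ 0.01 -0.04  2.29] turn z 0.0 F [-0.7  0.4 -0.2] w 0.0175 tilt [-0.001  0.001 -1.   ]
```

View pics/w11.png

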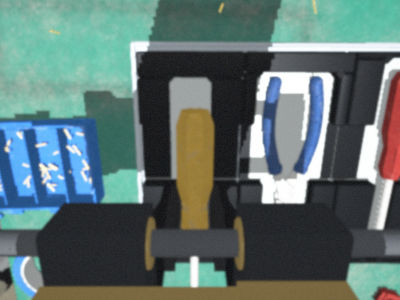

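The cut-out (crop columns 169 to 212) is about 3 mm to the left of the handle (176 to 214), so I shift -y by 3 mm while lowering.

Request:
{"method": "carry_out", "body": {
  "moves": [
    [0,-0.08,0.4,0,0,0],
    [0,0,0.6,0,0,0],
    [0,0,0.5,0,0,0],
    [0,0,0.3,0,0,0],
    [0,0,0.2,0,0,0],
    [0,0,0.15,0,0,0],
    [0,0,0.12,0,0,0],
    [0,0,0.02,0,0,0],
    [0,0,0,0,0,0]
  ]
}}

```text
time: 32.28
ee_pos: [0.679, -0.1354, 0.026]
eef_rot: [0.0, 1.0, 0.0, 0.0]
ft_force: [-0.0, 0.2, -0.2]
width: 0.0173
grip_force: 24.9
```

Request:
{"method": "carry_out", "body": {
  "moves": [
    [0,0,0,0,0,0],
    [0,0,0,0,0,0],
    [0,0,0,0,0,0],
    [0,0,-0.2,0,0,0],
    [0,0,-0.4,0,0,0],
    [0,0,-0.7,0,0,0],
    [0,0,-0.8,0,0,0],
    [0,0,-0.8,0,0,0],
    [0.3,0,-0.6,0,0,0],
    [0.7,0,0,0,0,0],
    [0.7,0,0,0,0,0],
    [0.7,0,0,0,0,0],
    [0.7,0,0,0,0,0],
    [0.7,0,0,0,0,0],
    [0.7,0,0,0,0,0],
    [0,0,0,0,0,0],
    [0,0,0,0,0,0]
  ],
  "fingers": 36
}}

```text
time: 34.4
ee_pos: [0.4996, -0.1352, 0.1668]
eef_rot: [0.0, 1.0, 0.0, 0.001]
ft_force: [0.2, 1.2, 1.2]
width: 0.036
grip_force: 0.0
```

```bash
python3 - <<'E'
from h import *
from bench import viewer
c=viewer.camera("top");d=viewer.camera("side")
cv2.imwrite("pics/end.png",np.hstack([cv2.resize(c["pixels"][90:190,180:340,::-1],(400,250)),cv2.resize(d["pixels"][140:265,110:310,::-1],(400,250))]))
v,u=np.mgrid[0:384,0:512];Z=d["range_z"];k=Z>0
P=R.from_quat(d["orientation"]).apply(np.c_[(u[k]-d["cx"])/d["fx"],(v[k]-d["cy"])/d["fy"],np.ones(k.sum())]*Z[k][:,None])+d["xyz"]
hsv=cv2.cvtColor(d["pixels"],cv2.COLOR_RGB2HSV)[k]
for n,y in(("cut",.1215),("long",.0365),("pli",-.0485),("short",-.1335)):
    m=(abs(P[:,1]-y)<.035)&(abs(P[:,0]-.69)<.09)&(hsv[:,1]>130)&(hsv[:,2]>70)&(P[:,2]>0)
    print(n,m.sum(),np.percentile(P[m],[2,50,98],axis=0).round(3).tolist() if m.any() else "")
E
```

```text
cut 319 [[0.625, 0.088, 0.008], [0.658, 0.114, 0.016], [0.692, 0.148, 0.02]]
long 424 [[0.609, 0.007, 0.007], [0.648, 0.045, 0.025], [0.696, 0.052, 0.031]]
pli 262 [[0.615, -0.082, 0.009], [0.653, -0.058, 0.016], [0.692, -0.022, 0.019]]
short 237 [[0.623, -0.166, 0.007], [0.657, -0.129, 0.021], [0.701, -0.122, 0.027]]
```

View pics/end.png

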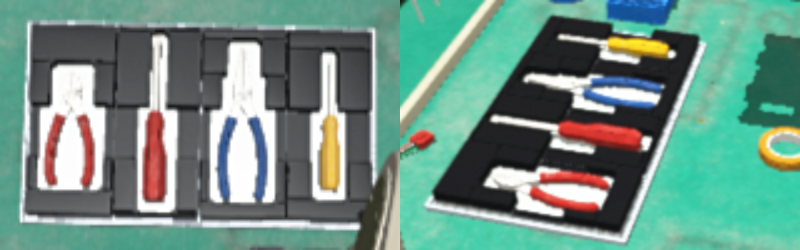

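All four tools lie in their cut-outs, and the top heights (31, 27 and about 20 mm) match tools resting on the floor. Handing in.

```bash
python3 -c "
from bench import r
print(r.close_job())"
```

```text
the job is handed in; nothing more can be done
None
```

All four tools are back in their own cut-outs, flat on the white floor with handles at the handle end; the tape was not moved, and I handed the job in at about 35 s of the 93 s allowed.

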